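# Zero a repaired coffee grinder and set its ring to the index tab

### The job

Re-zero the repaired coffee grinder and put it back on its owner's setting: with closed fingertips push the lever of its adjusting ring clockwise (seen from above) right up to the stop, then push it back round until the ring's pointer, opposite the lever, points at the middle of the upright index tab on the scale. Only push the lever, never pinch it; leave the index tab and everything else on the table where they are, and take the hand clear at the end.

Things in the scene. Friction and masses are not known exactly. Their poses are not given: they have to be found in the camera images.
- grinder: Coffee grinder fixed on the table, hopper off: round grey body 144 mm across at the foot, topped by a fixed aluminium scale plate 140 mm across (top 150 mm above the table) and on it a black adjusting ring 96 mm across (top at 177 mm, a steel cone on it to 194 mm). Origin: centre of the underside, on the ring's vertical axis; z up.
- ring (a joint): Angle of the ring with its lever, rad, growing anticlockwise seen from above: 0 at the clockwise stop, 1.9 at the other; a steel post on the plate marks each stop. From the axis the lever points 2.192 rad + this value from the grinder's x axis towards its y, roughly towards the robot. Stiff (about 2.5 to 4 N at 105 mm from the axis), it stays where it is left.
- lever_push (a point): Point on the lever's centre line, 105 mm from the ring's axis, half-way up, 170 mm above the table. The lever is a radial level steel bar 12 mm wide, 14 mm tall, ending 125 mm from the axis; its anticlockwise side is called ring_c1, its clockwise side ring_c2. Beyond 73 mm from the axis only the table and low things (under 20 mm) lie beneath it.
- pointer_tip (a point): Tip of the ring's pointer, a small flat aluminium nose on the ring's top exactly opposite the lever; 58 mm from the axis, 178 mm above the table.
- tab (a joint): Place of the index tab along the scale, rad: the pointer is right at the tab when joint ring has this same value. The tab is held by friction and must stay where it is.
- tab_mark (a point): Point on the index tab's centre line just inside its inner face, 58 mm from the axis, 164 mm above the table. The tab is a plain steel clip 12 mm wide standing 20 mm up from the scale plate's rim, on the side opposite the lever, 60 to 76 mm from the axis; it is the only upright piece there.
- hopper: Bystander, not to be moved: clear plastic hopper, a round bowl 116 mm across and 110 mm tall. Origin: centre of its underside.
- burr: Bystander, not to be moved: dark steel burr, a flat ring 58 mm across and 12 mm thick, lying on the table. Origin: centre of its underside.
- spray: Bystander, not to be moved: spray can, 52 mm across and 150 mm tall, standing. Origin: centre of its underside.
- mug: Bystander, not to be moved: white mug, 76 mm across and 90 mm tall, handle towards its own +y. Origin: centre of its underside.
- organiser: Bystander, not to be moved: flat black parts organiser 130 x 170 mm, 34 mm tall. Origin: centre of its underside.
- driver: Bystander, not to be moved: screwdriver 200 mm long lying along its own x. Origin: under its middle, at table height.
- battery: Bystander, not to be moved: black tool battery 110 x 70 mm, 63 mm tall. Origin: centre of its underside.

How it is judged:
By the outcome, as a careful person would: the job done as asked, in the order asked, and still so for the second after the job is handed in, with the robot touching nothing.
It also fails if it takes over 61 s, if anything falls off the work surface, if the arm or the gripper's body presses on something with over 40 N, if the wrist force passes 120 N, or if a joint passes its speed limit or range.

### The arm

A 6-joint arm with a two-finger parallel gripper is mounted at the origin on the work surface. World frame = base frame: x ahead of the robot, y to its left, z up, the work surface at z = 0. Lengths are in m, angles in degrees, forces in N, time in s.
With the tool pointing down it reaches from about 0.325 to 0.85 m from the base axis. Payload 15.5 kg.
Tool frame: the origin (TCP) lies midway between the tips of the shut fingers; the grasp point (between the pads) lies 19 mm behind it; z points along the fingers, y is the line along which they close (so a half turn about z gives the same grasp; the last joint's range is limited). The gripper opens to 91 mm and grips with 3 to 60 N. Pads are 32 mm wide; open, the fingers measure 118 mm over their backs; the gripper's body (76 mm by 178 mm) begins 60 mm behind the grasp point.
Start: joints at [-81.732, 28.281, 77.091, -0, 74.628, -5.472], TCP at [0.148, -0.607, 0.214] pointing down, gripper open.
Joint ranges: [-166.48, 166.48], [-47.26, 123.95], [12.59, 153.08], [-70.14, 250.14], [6.76, 159.57], [-176.63, 176.63]. Speed limits (degrees/s): [108.29, 108.29, 147.25, 172.46, 172.46, 172.46].

### API

Orientations are given as a 3x3 rotation matrix whose columns are the frame's x, y, z axes.
In Python, from bench import ctrl gives the robot as it stands. The module is installed in compiled form; this text tells all that it offers. Calls block until the motion is done:
- ctrl.goto(position, orientation): joint-space move of the TCP to a pose.
- ctrl.move_l(position, vel=0.15, ori=None, contact_N=None): straight line of the TCP; ori=None keeps the orientation; vel is the mean speed in m/s. With contact_N (N) it stops when the force on the tool has changed by that much, and returns True; else False.
- ctrl.movej(angles): joint-space move.
- ctrl.command_gripper(opening): opening from 0.0 (shut) to 1.0 (fully open); the grip force is fixed at half the most; returns when the fingers have stopped.
- ctrl.sleep(seconds).
- ctrl.ik(position, orientation): joint angles nearest the present ones, or None.
- ctrl.read_camera(name): name is "scene" or "top" or "wrist"; returns the picture (384x512x3 uint8, blue, green, red); there is no depth.
- ctrl.camera_params(name): a dict with "fx", "fy", "cx", "cy" (pixels), "pose" (4x4, takes a point from camera to world coordinates); the wrist camera has in their place "T_tool_cam" (4x4, takes a point from camera to tool coordinates, whose origin is the TCP and whose axes are the flange's). Camera axes: x right, y up, looking along -z (the intrinsics and any distortion apply to the point x, -y, -z); pixel columns grow to the right and rows downward; lengths in m; the calibration is good to about 2 mm. A picture is of the moment at which its call begins: read the wrist's pose just before it. camera_params takes no time and is no camera call.
A pose or a line that the arm cannot do raises ctrl.MotionError and nothing moves.
- ctrl.sign_off(): hands the job in; it is judged then, once.
Readings, each from a call of its own:
- ctrl.current_t(): time.
- ctrl.current_q(): joint angles.
- ctrl.current_dq(): joint speeds.
- ctrl.current_effort(): joint torques, N m.
- ctrl.current_tool_pos(): TCP position.
- ctrl.current_eef_rot(): TCP orientation.
- ctrl.current_contact_force(): force on the tool from outside, world axes, zero at the start.
- ctrl.current_wrist_torque(): the same for the moment, N m.
- ctrl.current_grip_width(): opening from 0.0 (shut) to 1.0 (fully open).
- ctrl.current_grasp_force(): force on a finger pad.
Only numpy, scipy, OpenCV 4.12 (cv2) and the standard library are available. Lean on these libraries where they do the work, as an engineer would, in place of code of your own. Each camera call takes 0.05 s, during which the arm holds its last target. There are 200 camera calls.

## Working session

There is one attempt and no reset: what is moved stays moved. The work goes in short steps, each a Python script; the robot and the scene stay as the last script left them, time stands still between calls to the robot, and variables do not carry over. Pictures are saved under pics/ and viewed, at most 10 in all, crops included, and the job is handed in when it is done.

```bash
mkdir -p pics
python3 - <<'E'
from bench import ctrl
import cv2, numpy as np
for n in("scene","top"):
    cv2.imwrite(f"pics/{n}0.png",ctrl.read_camera(n)); p=ctrl.camera_params(n); print(n,{k:(np.round(v,4).tolist() if k!='x' else 0) for k,v in p.items()})
a=[cv2.imread(f"pics/{n}0.png") for n in("scene","top")]
cv2.imwrite("pics/both.png",cv2.resize(np.vstack(a),None,fx=.78,fy=.78))
print(ctrl.camera_params("wrist"),ctrl.current_t())
E
```

```text
scene {'fx': 477.3019, 'fy': 477.3019, 'cx': 258.1909, 'cy': 196.4652, 'pose': [[0.8432, -0.3395, 0.4169, 1.3359], [0.5376, 0.5228, -0.6615, -1.2167], [0.0066, 0.7819, 0.6233, 1.2987], [0.0, 0.0, 0.0, 1.0]]}
top {'fx': 454.4415, 'fy': 454.4415, 'cx': 255.7487, 'cy': 192.343, 'pose': [[-0.0269, 0.997, -0.073, 0.4367], [-0.9995, -0.0279, -0.0126, -0.0003], [-0.0146, 0.0727, 0.9973, 1.4915], [0.0, 0.0, 0.0, 1.0]]}
{'fx': 308.137754775597, 'fy': 308.137754775597, 'cx': 257.71719023986446, 'cy': 194.45196625067769, 'T_tool_cam': array([[ 6.27078359e-04,  9.69153218e-01,  2.46458203e-01,
         6.81934873e-02],
       [ 9.99999797e-01, -5.80316612e-04, -2.62367084e-04,
        -2.62972719e-04],
       [-1.11250114e-04,  2.46458318e-01, -9.69153386e-01,
        -1.69785549e-01],
       [ 0.00000000e+00,  0.00000000e+00,  0.00000000e+00,
         1.00000000e+00]])} 0.1
```

View pics/top0.png

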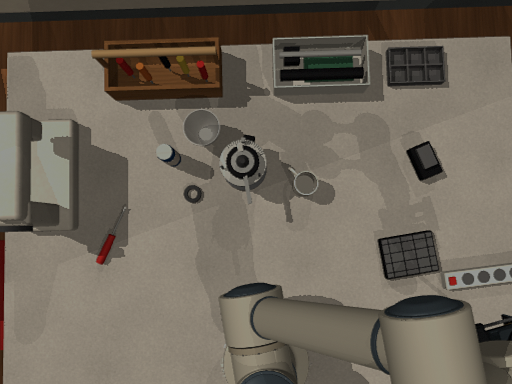

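View pics/scene0.png

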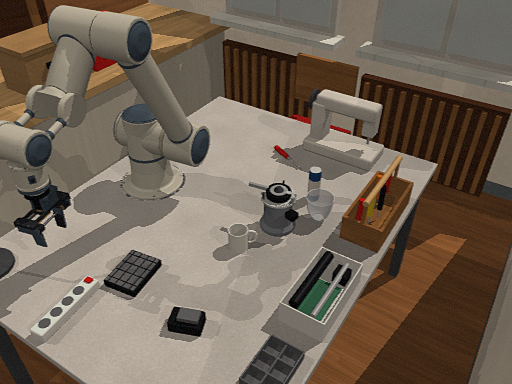

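The top view shows the grinder at about (243,162) with its lever pointing down the picture towards the robot, tip about (250,200). The mug is at (305,183), the hopper at (202,127), the spray can at (168,155) and the burr at (193,194).

```bash
cat > h.py <<'E'
import numpy as np, cv2
from bench import ctrl
def campose(n,tool=None):
    p=ctrl.camera_params(n)
    if n!="wrist": return p,np.array(p["pose"])
    T=np.eye(4); T[:3,:3]=tool[1]; T[:3,3]=tool[0]
    return p,T@p["T_tool_cam"]
def ray(n,uv,z,tool=None):
    p,T=campose(n,tool)
    d=T[:3,:3]@np.array([(uv[0]-p["cx"])/p["fx"],-(uv[1]-p["cy"])/p["fy"],-1.])
    o=T[:3,3]; return o+d*(z-o[2])/d[2]
def proj(n,X,tool=None):
    p,T=campose(n,tool); c=T[:3,:3].T@(np.asarray(X)-T[:3,3])
    return np.array([p["cx"]-p["fx"]*c[0]/c[2],p["cy"]+p["fy"]*c[1]/c[2]])
E
python3 - <<'E'
from h import *
im=cv2.imread("pics/top0.png")[100:220,160:330]
cv2.imwrite("pics/topc.png",cv2.resize(im,None,fx=4.5,fy=4.5,interpolation=cv2.INTER_CUBIC))
for n,uv,z in[("ringc",(242,162),.177),("tip",(250,203),.17),("mug",(305,183),.09),("burr",(193,194),.012),("spray",(168,155),.15)]: print(n,ray("top",uv,z).round(3))
E
```

```text
ringc [0.623 0.054 0.177]
tip [0.503 0.034 0.17 ]
mug [ 0.564 -0.136  0.09 ]
burr [0.545 0.224 0.012]
spray [0.654 0.276 0.15 ]
```

View pics/topc.png

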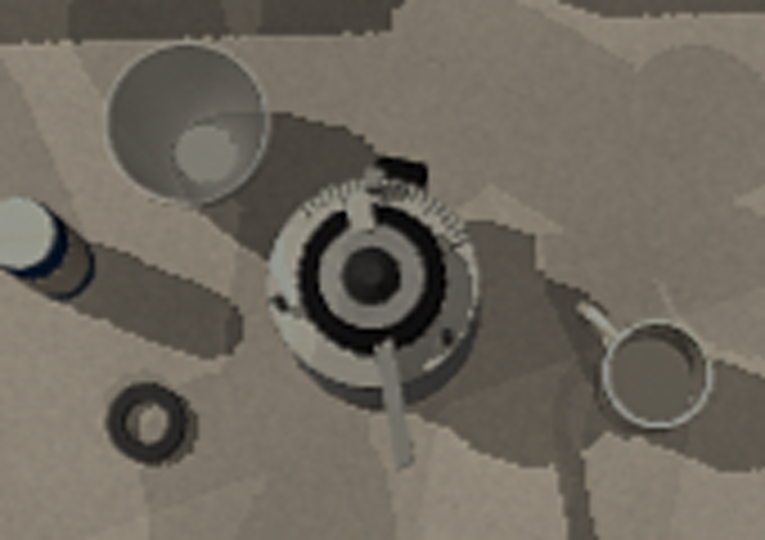

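The crop shows the ring centre at about full-picture (242.7,161.8) and the lever tip at (250,203.6), which is 190° in world terms. The pointer is at 10°, and the stop posts are at about 105° and 233°, which puts the ring at about 1.3 rad. The tab isn't clear at this scale, so I'll take a wrist view.

```bash
cat >> h.py <<'E'
def R(a): # tool down, tool x along world yaw a
    c,s=np.cos(a),np.sin(a); return np.array([[c,s,0],[s,-c,0],[0,0,-1.]])
def look(name,pos,a=0.0):
    ctrl.goto(pos,R(a)); ctrl.sleep(.2)
    t=(np.array(ctrl.current_tool_pos()),np.array(ctrl.current_eef_rot()))
    im=ctrl.read_camera("wrist"); cv2.imwrite(f"pics/{name}.png",im); np.savez(f"pics/{name}.npz",p=t[0],r=t[1]); return im,t
E
python3 - <<'E'
from h import *
c=ray("top",(242.7,161.8),.177); print(c, ray("top",(250,203.6),.17))
ctrl.command_gripper(0.0)
ctrl.move_l([0.148,-0.607,0.33],vel=.3)
im,t=look("w1",[c[0]-.06,c[1],.32]); print(t[0],ctrl.current_t(),ctrl.current_q())
E
```

```text
[0.62331696 0.05192912 0.177     ] [0.50112107 0.03399317 0.17      ]
[0.56339302 0.05151186 0.31998067] 5.0 [-8.10650053e-01  1.85117353e+01  7.63222100e+01 -1.24506890e-03
  8.51667586e+01  8.92122593e+01]
```

View pics/w1.png

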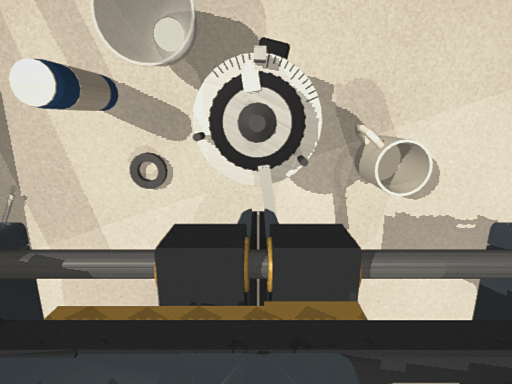

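The wrist view shows the ring centred at about (258,122), the pointer nose at (251,78), the tab near (260,52), and the stop posts at (199,136) and (303,160). I'll enlarge the pointer and tab area.

Run:
```python
from h import *
im=cv2.imread("pics/w1.png")[35:95,215:305]
cv2.imwrite("pics/w1c.png",cv2.resize(im,None,fx=8,fy=8,interpolation=cv2.INTER_CUBIC))
im=cv2.imread("pics/w1.png")
# black ring outer contour
m=(im.max(2)<70).astype(np.uint8); m[:,:190]=0;m[:,325:]=0;m[190:]=0;m[:68]=0
cs,_=cv2.findContours(m,cv2.RETR_EXTERNAL,cv2.CHAIN_APPROX_NONE)
k=max(cs,key=cv2.contourArea); print(cv2.fitEllipse(cv2.convexHull(k)),cv2.boundingRect(k))
d=np.load("pics/w1.npz"); t=(d["p"],d["r"])
h=cv2.convexHull(k)[:,0]; P=np.array([ray("wrist",q,.177,t)[:2] for q in h])
from scipy.optimize import least_squares
s=least_squares(lambda v:np.hypot(*(P-v[:2]).T)-v[2],[.62,.05,.048],loss="soft_l1",f_scale=.001); print(s.x,np.abs(s.fun).max())
```

```text
((257.0331726074219, 120.42806243896484), (95.86279296875, 98.3023681640625), 179.7920684814453) (209, 71, 97, 99)
[0.62561062 0.05213788 0.04729792] 0.0006493604758925353
```

View pics/w1c.png

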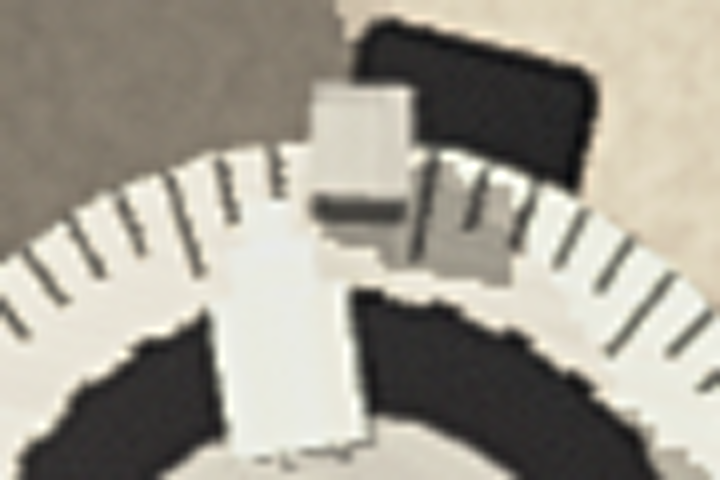

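The crop shows the tab's top face spanning columns 312–412 and rows 85–198 (crop pixels). The pointer nose's sides run (212,315)–(231,430) and (354,315)–(370,430), so the ring has to go slightly clockwise from where it is now to match the tab.

Run:
```python
from h import *
d=np.load("pics/w1.npz"); t=(d["p"],d["r"]); C=np.array([.62561,.05214])
f=lambda u,v:((u+.5)/8-.5+215,(v+.5)/8-.5+35)
def A(n,uv,z):
    q=ray("wrist",uv,z,t)[:2]-C; print(n,q.round(4),"r",np.hypot(*q).round(4),"ang",np.degrees(np.arctan2(q[1],q[0])).round(2))
for z in(.170,):
    A("tab in",f(361,198),z);A("tab out",f(363.5,85),z)
    for u,v in((312,198),(410,198),(317,85),(412,85)):A("  c",f(u,v),z)
A("ptr a",f(283,315),.178);A("ptr b",f(301,430),.178);A("tip",f(267,212),.178)
for n,uv in(("postL",(199,136)),("postR",(303,160))):A(n,uv,.16)
im=cv2.imread("pics/w1.png"); g=cv2.GaussianBlur(cv2.cvtColor(im,cv2.COLOR_BGR2GRAY),(3,3),0)
for v in range(176,210,4): print(v,g[v,250:286].tolist())
```

```text
tab in [ 0.059  -0.0026] r 0.059 ang -2.5
tab out [ 0.0715 -0.0029] r 0.0715 ang -2.29
  c [0.059  0.0033] r 0.0591 ang 3.23
  c [ 0.059  -0.0085] r 0.0596 ang -8.18
  c [0.0715 0.0027] r 0.0715 ang 2.15
  c [ 0.0715 -0.0086] r 0.072 ang -6.89
ptr a [0.0447 0.0067] r 0.0452 ang 8.53
ptr b [0.0318 0.0046] r 0.0321 ang 8.28
tip [0.0561 0.0085] r 0.0567 ang 8.63
postL [-0.0144  0.0612] r 0.0628 ang 103.23
postR [-0.0397 -0.0493] r 0.0633 ang -128.87
176 [226, 226, 226, 223, 215, 210, 209, 209, 208, 205, 202, 201, 201, 201, 201, 201, 201, 201, 202, 202, 192, 172, 158, 156, 157, 157, 158, 159, 160, 161, 162, 162, 163, 163, 163, 168]
180 [223, 223, 223, 220, 213, 207, 205, 206, 206, 205, 203, 201, 201, 201, 201, 201, 200, 200, 200, 201, 198, 185, 168, 158, 157, 157, 157, 159, 161, 165, 174, 185, 194, 206, 216, 221]
184 [220, 221, 222, 220, 212, 206, 205, 205, 205, 204, 200, 199, 200, 200, 200, 200, 200, 200, 200, 201, 201, 203, 207, 211, 212, 212, 211, 213, 217, 220, 221, 223, 223, 222, 220, 219]
188 [210, 210, 213, 216, 217, 214, 212, 211, 210, 211, 210, 205, 200, 199, 199, 199, 198, 199,
[... 315 characters left out ...]
 212, 212, 211, 211, 210, 207, 202, 199, 199, 199, 199, 199, 199, 198, 198, 198, 201, 207, 213, 217, 220, 221, 221, 220, 219, 218, 218, 218, 219]
200 [215, 218, 217, 214, 212, 212, 211, 210, 210, 211, 210, 209, 206, 202, 199, 198, 198, 198, 198, 198, 198, 198, 198, 199, 204, 212, 219, 222, 223, 221, 220, 218, 217, 216, 218, 219]
204 [213, 215, 215, 213, 211, 211, 210, 209, 208, 207, 208, 210, 211, 209, 203, 198, 198, 198, 198, 198, 198, 198, 198, 198, 201, 210, 217, 220, 220, 221, 221, 220, 219, 220, 222, 221]
208 [160, 172, 197, 212, 214, 213, 212, 211, 212, 215, 216, 218, 219, 209, 181, 155, 153, 170, 187, 197, 199, 199, 199, 198, 200, 206, 214, 217, 218, 219, 217, 217, 217, 219, 220, 219]
```

```bash
cat >> h.py <<'E'
C=np.array([.62561,.05214])
def P(a,z=.150,r=.105): a=np.radians(a); return [C[0]+r*np.cos(a),C[1]+r*np.sin(a),z]
def Ra(a): return R(np.radians(a-180))
def ang(): p=np.array(ctrl.current_tool_pos())[:2]-C; return np.degrees(np.arctan2(p[1],p[0]))%360
def ft():
    a=np.radians(ang()); f=np.array(ctrl.current_contact_force()); return round(float(f[:2]@[-np.sin(a),np.cos(a)]),1),f.round(1)
E
python3 - <<'E'
from h import *
ctrl.goto(P(211,.23),Ra(211)); print(ctrl.current_t())
hit=ctrl.move_l(P(211),vel=.12,contact_N=5); print("down hit",hit,ft(),ctrl.current_t())
if not hit:
    for a in list(range(205,135,-6))+list(range(132,105,-3)):
        hit=ctrl.move_l(P(a),vel=.06 if a>132 else .03,ori=Ra(a),contact_N=12)
        print(a,round(ang(),2),ft(),round(ctrl.current_t(),2),hit)
        if hit: break
    ctrl.sleep(.3); print(ang(),ft())
E
```

```text
5.6833
down hit False (0.0, array([ 0.1,  0.1, -0.2])) 6.5
205 205.11 (-0.7, array([-0.5,  0.6, -0.4])) 6.83 False
199 199.18 (1.3, array([ 0.3, -1.3,  0.3])) 7.17 False
193 193.17 (-0.7, array([-0.1,  0.7,  0.6])) 7.5 False
187 187.13 (0.1, array([-0.1, -0.1,  0.9])) 7.83 False
181 181.11 (0.5, array([-0.1, -0.5, -0.6])) 8.17 False
175 175.1 (0.7, array([-0.1, -0.7,  0.5])) 8.5 False
169 169.1 (-0.9, array([0.1, 0.9, 0. ])) 8.83 False
163 163.12 (-0.3, array([0.5, 0.1, 0.2])) 9.17 False
157 157.12 (-0.1, array([-0.4,  0.3, -0.3])) 9.5 False
151 151.1 (-0.1, array([-0.5,  0.4, -0.1])) 9.83 False
145 145.1 (-0.1, array([ 0. ,  0.1, -0.7])) 10.17 False
139 139.11 (0.3, array([ 0.1, -0.4, -0.9])) 10.5 False
132 132.09 (0.7, array([-1.3,  0.4,  0.7])) 11.07 False
129 129.01 (0.7, array([-1.4,  0.6, -0.7])) 11.41 False
126 126.0 (1.3, array([-1.5, -0.1,  0.1])) 11.74 False
123 123.0 (1.5, array([-1.7, -0.1, -0.3])) 12.07 False
120 122.43 (4.1, array([-3.1, -2.8,  4.2])) 12.28 True
122.42850371100671 (4.5, array([-3.6, -2.6,  4.5]))
```

Run:
```python
from h import *
a0=ang()
hit=ctrl.move_l(P(a0-4),vel=.02,ori=Ra(a0-4),contact_N=18); print(hit,a0,ang(),ft(),ctrl.current_t())
ctrl.sleep(.2);print(ang(),ft())
cv2.imwrite("pics/s2.png",cv2.resize(np.hstack([ctrl.read_camera("wrist")[:260],]),None,fx=1.5,fy=1.5))
```

```text
True 122.42850371100671 122.35683506538992 (3.8, array([-3.4, -1.7,  3.3])) 12.85
122.34951364237811 (3.2, array([-3.3, -0.8,  3.5]))
```

View pics/s2.png

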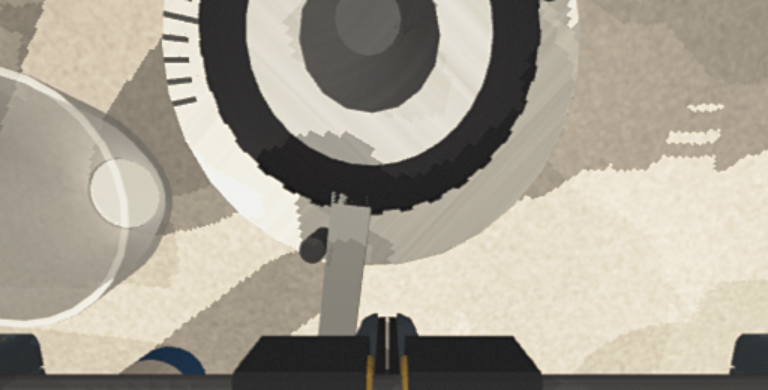

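The lever (345,250) lies against the clockwise post (314,245), with the finger on its anticlockwise side. The clockwise stop is reached, so next I cross over and push it back.

Run:
```python
from h import *
ctrl.move_l(P(127),vel=.05,ori=Ra(127)); ctrl.move_l(P(127,.225),vel=.15)
ctrl.goto(P(91,.225),Ra(91))
hit=ctrl.move_l(P(91),vel=.12,contact_N=5); print("down hit",hit,ft(),ctrl.current_t())
if not hit:
    for a in list(range(97,157,6))+[159,162]:
        hit=ctrl.move_l(P(a),vel=.06 if a<157 else .04,ori=Ra(a),contact_N=12)
        if hit: break
    print(a,ang(),ft(),ctrl.current_t(),hit)
    if not hit:
        ctrl.move_l(P(157),vel=.06,ori=Ra(157)); ctrl.move_l(P(157,.25),vel=.15)
        im,t=look("w2",[C[0]-.06,C[1],.32]); print(ctrl.current_t())
        cv2.imwrite("pics/w2c.png",cv2.resize(im[35:95,215:305],None,fx=8,fy=8,interpolation=cv2.INTER_CUBIC))
```

```text
down hit False (-1.0, array([1. , 0.4, 0.5])) 19.6833Traceback (most recent call last):
  File "<stdin>", line 7, in <module>
bench.MotionError: the arm cannot follow that straight line within its joint ranges
```

Run:
```python
from h import *
print(np.round(ctrl.current_q(),1),ang(),ctrl.current_tool_pos())
for a in(91,97,110,125,140,162): print(a,ctrl.ik(P(a),Ra(a)), ctrl.ik(P(a),Ra(a+180)))
```

```text
[   8.8   33.3   78.5    0.    68.1 -172.2] 90.76151100120246 [0.62421327 0.15722327 0.15066708]
91 [ 8.82194220e+00  3.33102653e+01  7.85752098e+01 -2.54444375e-14
  6.81145250e+01 -1.72178058e+02] [ 8.82194220e+00  3.33102653e+01  7.85752098e+01 -2.54444375e-14
  6.81145250e+01  7.82194220e+00]
97 None [ 8.90601827e+00  3.24987274e+01  8.02330882e+01 -2.54444375e-14
  6.72681844e+01  1.90601827e+00]
110 [ 8.72594832e+00  3.07381610e+01  8.38003661e+01 -2.54444375e-14
  6.54614729e+01  1.68725948e+02] [ 8.72594832e+00  3.07381610e+01  8.38003661e+01 -2.54444375e-14
  6.54614729e+01 -1.12740517e+01]
125 [ 7.85357077e+00  2.87952704e+01  8.76871068e+01 -2.54444375e-14
  6.35176228e+01  1.52853571e+02] [ 7.85357077e+00  2.87952704e+01  8.76871068e+01 -2.54444375e-14
  6.35176228e+01 -2.71464292e+01]
140 [ 6.24691383e+00  2.70777602e+01  9.10753591e+01 -2.54444375e-14
  6.18468807e+01  1.36246914e+02] [ 6.24691383e+00  2.70777602e+01  9.10753591e+01 -2.54444375e-14
  6.18468807e+01 -4.37530862e+01]
162 [ 2.71371984e+00  2.52505668e+01  9.46261617e+01 -2.54444375e-14
  6.01232715e+01  1.10713720e+02] [ 2.71371984e+00  2.52505668e+01  9.46261617e+01 -2.54444375e-14
  6.01232715e+01 -6.92862802e+01]
```

```bash
cat > b.py <<'E'
from h import *
F=lambda a:Ra(a+180)
def back_and_look(a,n):
    ctrl.move_l(P(a-5),vel=.06,ori=F(a-5)); ctrl.move_l(P(a-5,.25),vel=.15)
    im,t=look(n,[C[0]-.06,C[1],.32]); print(ctrl.current_t())
    cv2.imwrite(f"pics/{n}c.png",cv2.resize(im[35:95,215:305],None,fx=8,fy=8,interpolation=cv2.INTER_CUBIC))
E
python3 - <<'E'
from b import *
ctrl.move_l(P(91,.225),vel=.15)
ctrl.goto(P(91,.225),F(91))
hit=ctrl.move_l(P(91),vel=.12,contact_N=5); print("down hit",hit,ft(),ctrl.current_t())
if not hit:
    for a in list(range(97,157,6))+[159,162]:
        hit=ctrl.move_l(P(a),vel=.06 if a<157 else .04,ori=F(a),contact_N=12)
        if hit: break
    print(a,ang(),ft(),ctrl.current_t(),hit)
    if not hit: back_and_look(162,"w2")
E
```

```text
down hit False (-0.4, array([ 0.4, -0.6, -0. ])) 23.8667
162 161.91943609676107 (-1.5, array([ 0.7,  1.3, -0.5])) 28.0 False
31.725
```

View pics/w2c.png

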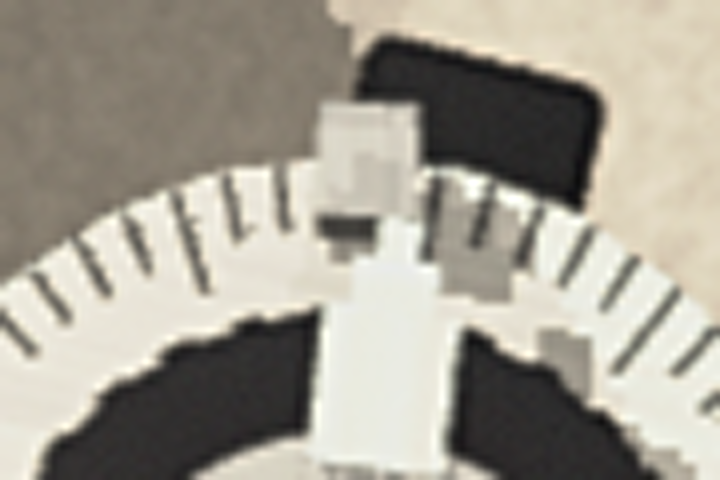

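The pointer tip is at about (400,222) in the crop. The tab's inner edge spans 318–415 at row 215 (middle 367), so the pointer still needs a few degrees anticlockwise.

```bash
cat > m.py <<'E'
from h import *
from scipy.optimize import least_squares
f=lambda u,v:((u+.5)/8-.5+215,(v+.5)/8-.5+35)
def load(n):
    im=cv2.imread(f"pics/{n}.png"); d=np.load(f"pics/{n}.npz"); t=(d["p"],d["r"])
    m=(im.max(2)<70).astype(np.uint8); m[:,:190]=0;m[:,325:]=0;m[190:]=0;m[:70]=0
    cs,_=cv2.findContours(m,cv2.RETR_EXTERNAL,cv2.CHAIN_APPROX_NONE)
    h=cv2.convexHull(max(cs,key=cv2.contourArea))[:,0]; Q=np.array([ray("wrist",q,.177,t)[:2] for q in h])
    s=least_squares(lambda v:np.hypot(*(Q-v[:2]).T)-v[2],[.62,.05,.048],loss="soft_l1",f_scale=.001); print("centre",s.x.round(4))
    return t,s.x[:2]
def A(n,uv,z,t,c):
    q=ray("wrist",f(*uv),z,t)[:2]-c; print(n,"r",np.hypot(*q).round(4),"ang",np.degrees(np.arctan2(q[1],q[0])).round(2))
E
python3 - <<'E'
from m import *
t,c=load("w2");print(t[0])
A("tab in",(367,215),.170,t,c);A("tab out",(371,103),.170,t,c)
A("tip",(400,222),.178,t,c);A("ptr a",(387.5,330),.178,t,c);A("ptr b",(379,430),.178,t,c)
t,c=load("w1")
A("tab in",(361,198),.170,t,c);A("tab out",(363.5,85),.170,t,c);A("tip",(267,212),.178,t,c)
E
```

```text
centre [0.6255 0.0523 0.0473]
[0.56557204 0.05216185 0.31995018]
tab in r 0.0594 ang -2.65
tab out r 0.0718 ang -2.54
tip r 0.0576 ang -6.54
ptr a r 0.0456 ang -6.49
ptr b r 0.0343 ang -7.02
centre [0.6256 0.0521 0.0473]
tab in r 0.059 ang -2.5
tab out r 0.0715 ang -2.29
tip r 0.0567 ang 8.64
```

Run:
```python
from b import *
ctrl.goto(P(155,.25),F(155)); hit=ctrl.move_l(P(155),vel=.12,contact_N=5); print(hit,ctrl.current_t())
if not hit:
    for a in(159,162.5,166.0):
        hit=ctrl.move_l(P(a),vel=.04,ori=F(a),contact_N=12); print(ang(),hit)
    back_and_look(166,"w3")
```

```text
False 35.0333
158.9406628804915 False
162.3680825061882 False
165.8768397221445 False
39.7833
```

View pics/w3c.png

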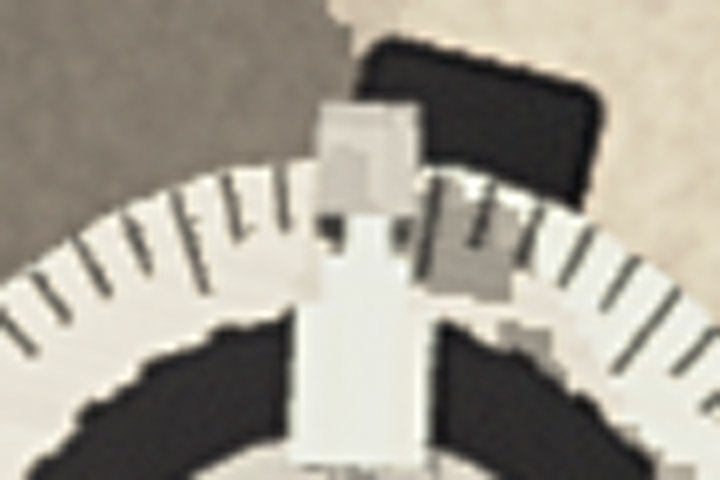

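The pointer tip (345–392, middle about 368) now sits centred under the tab's inner face (318–415, middle about 367). I'll check this in degrees.

Run:
```python
from m import *
t,c=load("w3")
A("tab in",(367,215),.170,t,c);A("tab out",(371,103),.170,t,c)
A("tip",(368,222),.178,t,c);A("ptr a",(362.5,330),.178,t,c);A("ptr b",(359.5,430),.178,t,c)
print(ctrl.current_contact_force(),ctrl.current_t())
```

```text
centre [0.6256 0.0522 0.0473]
tab in r 0.0593 ang -2.57
tab out r 0.0718 ang -2.47
tip r 0.0573 ang -2.71
ptr a r 0.0453 ang -2.65
ptr b r 0.034 ang -2.97
[ 0.38496782 -0.80592995  0.06781264] 39.7833
```

Pointer is at −2.7° and the tab at −2.5°, aligned within measurement error, and the hand is already clear above the grinder.

```bash
python3 -c "
from bench import ctrl
print(ctrl.sign_off())"
```

```text
the job is handed in; nothing more can be done
None
```

I pushed the lever clockwise to its stop, then back until the pointer was at the middle of the index tab (within about 0.2° by the wrist camera), took the hand clear, and handed the job in at about 40 s.

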